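# Lever the stuck brass plug loose

## Task

The brass plug is stuck in the grey gauging block. Take the flat steel lever with the red grip, lay it across the block's steel ridge with its bare tip under the plug's head, and push the red end down so that the plug comes up by about a centimetre. Do not touch the plug with the gripper; let go of the lever at the end and leave it lying on the block or the desk.

Things in the scene. Friction and masses are not known exactly. Their poses are not given: they have to be found in the camera images.
- gauging_block: Grey block on a dark 130 x 84 mm base plate, fixed to the desk. Origin: on the plug's upright axis, at desk height; z up, -x roughly towards the robot (yaw varies). In its frame, in mm: block top z = 50; brass plug head radius 28, z = 72 to 85 while stuck, on a stem of radius 10, so a 22 mm gap is open below its rim. Base plate begins at x = -80; bare desk before it.
- ridge_top (a point): Middle of the top line of the block's rounded steel ridge, the fulcrum: at x = -62, y = 0, z = 60 mm in the block's frame, same axes. The ridge is 12 mm thick and runs along y, 52 mm free between two end stops that rise 10 mm above it.
- lever_centre (a point): Centre, half-way up, of a flat steel lever that lies on the desk: 180 mm long, 16 wide, 8 thick (5 over the last 14 mm at the tip), about 0.14 kg, balanced close to its centre. x points along it to the bare tip, 90 mm ahead; z up. The rear 72 mm are a red grip, no thicker than the bar, that ends at x = -90 mm.
- lever_tip (a point): Middle of the lever's bare front end, half-way up its thickness; axes as lever_centre.
- plug (a joint): How far the brass plug has risen, in m: 0 stuck, at most 0.012. It needs about 27 N upwards at the head, does not spring back and stays where it is left. With the tip about 10 mm under the rim, some 12 N down near the lever's red end is enough; that end then sinks about 40 mm below level.

How it is judged:
On the way, in this order (a step that is already met when the one before it is completed fails the run):
1. the lever's tip is under the head of the plug, which is still stuck (x of lever_tip in the frame of gauging_block between -0.027 and 0 m and y of lever_tip in the frame of gauging_block between -0.022 and 0.022 m and z of lever_tip in the frame of gauging_block between 0.048 and 0.074 m and value of joint plug below 0.002 m), for 0.2 s.
2. the plug is more than 6 mm up, with the lever's tip under it and the lever tipped over the ridge, its centre pushed down to about the ridge's height or below (x of lever_tip in the frame of gauging_block between -0.027 and 0 m and y of lever_tip in the frame of gauging_block between -0.022 and 0.022 m and z of lever_tip in the frame of gauging_block above 0.048 m and value of joint plug above 0.006 m and z of lever_centre in the frame of gauging_block below 0.062 m), for 0.05 s.
At the end, for the whole second after the job is handed in: The plug stands more than 6 mm above its stuck position, and the lever lies at rest on the block or the desk, not on the floor (value of joint plug above 0.006 m and linear speed of lever below 0.03 m/s and height (world z) of lever_centre above -0.02 m); the robot touches nothing.
It fails at once if the gripper touches the plug (contact force between the arm and plug above 1 N).
It fails at once if the fingers touch the plug (contact force between the fingers and plug above 1 N).
It also fails if it takes over 48 s, if anything falls off the work surface, if the arm or the gripper's body presses on something with over 40 N, if the wrist force passes 120 N, or if a joint passes its speed limit or range.

## Robot

A 7-joint arm with a two-finger parallel gripper is mounted at the origin on a cart in front of the work surface, level with it; the furniture and walls round the work are solid. World frame = base frame: x ahead of the robot, y to its left, z up, the work surface at z = 0. Lengths are in m, angles in rad, forces in N, time in s.
With the tool pointing down it reaches from about 0.425 to 0.925 m from the base axis. Payload 6.8 kg.
Tool frame: the origin (TCP) lies at the very end of the fingers, on their centre line; the grasp point (between the pads) lies 19 mm behind it; y points along the fingers, x is the direction in which the jaws open and shut, and the axes are right-handed (so a half turn about y gives the same grasp; the last joint's range is limited). The gripper opens to 85 mm and grips with 20 to 120 N. Pads are 22 mm wide; open, the fingers measure 114 mm over their backs; the gripper's body (76 mm by 85 mm) begins 54 mm behind the grasp point. The pads swing forward as they close: fully open they stand 13 mm farther back than shut.
Start: joints at [-1.329, 0.477, 0.022, 1.555, -0.011, 1.109, -0.083], TCP at [0.231, 0.634, 0.231] pointing down, gripper open.
Joint ranges: [-2.96, 2.96], [-0.34, 2.1], [-1.41, 1.46], [0.24, 2.44], [-1.37, 4.51], [0.17, 1.92], [-2.96, 2.96]. Speed limits (rad/s): [2.39, 2.39, 3.14, 3.14, 3.14, 3.14, 3.14].

## Interface

Orientations are given as a rotation vector (axis times angle).
In Python, from bench import r, imaging gives the robot as it stands.
- The arm moves only by the shell command python3 -m jog 'ROWS' [FORCE]. ROWS is text: rows parted by semicolons, each of 7 numbers parted by spaces: the turn, a rotation vector about the tool's x, y, z in degrees, then the shift along the tool's x, y, z in mm, then the opening, from 0 (shut) to 1 (fully open). A call has exactly 5 rows; each row shifts and turns the commanded pose from where the row before left it, along the tool's axes as they then stand; what a row does not reach is not made up. A row lasts 1/12 s, in which the tool goes at most 41.7 mm and 7.16 degrees, less where a joint would pass 70% of its speed; a pose out of reach is approached as far as the arm can. A call with a gripper value outside its range is refused whole. The fingers move at their own pace and stop on an object; FORCE is the grip in N (left out, the last holds). Time passes only in rows, so rows that do not move let the fingers close, or fill a call up. It gives the time, the measured TCP pose, the force and the opening at its end, in the units of the state.
- r.get_obs(): the state, without advancing time (a new reading comes with each control period).
- imaging.grab_frame(name): name is "side" or "top"; returns a dict with "color" (480x640x3 uint8, red, green, blue), "z_map" (480x640 float32, m along the optical axis (not along the pixel's ray), 0 where there is no reading), "fx", "fy", "cx", "cy" (pixels), "world_to_cam" (4x4, takes a point from world to camera coordinates). Camera axes: x right, y up, looking along -z (the intrinsics and any distortion apply to the point x, -y, -z); pixel columns grow to the right and rows downward; lengths in m; the calibration is good to about 2 mm. A picture is of the moment at which its call begins.
- r.hand_in(): hands the job in, once; it reports no verdict.
The state is a dict: "clock": time; "joints": joint angles; "qvel": joint speeds; "tau": joint torques, N m; "tcp_pos": TCP position; "orientation": TCP orientation; "contact_force": force on the tool from outside, world axes, zero at the start; "moment": the same for the moment, N m; "grip_width": finger opening in m.
Only numpy, scipy, OpenCV 4.12 (cv2) and the standard library are available. Lean on these libraries where they do the work, as an engineer would, in place of code of your own. Each camera call takes 0.05 s, during which the arm holds its last target.

## Working session

There is one attempt and no reset: what is moved stays moved. The work goes in short steps, Python scripts to look and compute and a shell command to move; the robot and the scene stay as the last step left them, time stands still between calls to the robot, and variables do not carry over. Pictures are saved under pics/ and viewed, and the job is handed in when it is done.

```bash
ls; mkdir -p pics; python3 - <<'E'
from bench import r, imaging
import cv2
o=r.get_obs(); print(o)
for n in("side","top"):
    f=imaging.grab_frame(n); cv2.imwrite(f"pics/{n}0.png",f["color"][:,:,::-1]); print(n,f["fx"],f["fy"],f["cx"],f["cy"],f["world_to_cam"],[k for k in f])
    import numpy as np; np.savez(f"{n}0.npz",**f)
E
```

```text
pics
{'clock': 0.0, 'joints': array([-1.32911928,  0.47780526,  0.02231198,  1.55647047, -0.01151233,
        1.10928741, -0.08309081]), 'qvel': array([-0.00094117,  0.00136664,  0.00054019,  0.00143405, -0.00274602,
       -0.00010497,  0.00044612]), 'tau': array([-3.05883314e-04, -5.96456695e+01,  1.60769138e+00, -2.81191868e+01,
        1.24132921e-02,  9.56009579e-03, -2.83076240e-06]), 'tcp_pos': array([0.23110402, 0.63356585, 0.23031368]), 'orientation': array([-1.35577285, -0.94679815,  0.9491825 ]), 'contact_force': array([ 1.04598839,  0.41715344, -0.64954836]), 'moment': array([-0.02828019,  0.02969312,  0.02975163]), 'grip_width': 0.08548178776956403}
side 492.53253860962633 492.53253860962633 315.0934986893883 239.34819186321326 [[-0.99818038 -0.05875743 -0.01354568  0.55928265]
 [ 0.02752638 -0.64389433  0.76461912 -0.13641665]
 [-0.05364904  0.76285494  0.64434007 -0.81493124]
 [ 0.          0.          0.          1.        ]] ['color', 'z_map', 'fx', 'fy', 'cx', 'cy', 'world_to_cam']
top 474.31393290536664 474.31393290536664 310.74987916030676 238.43520929429465 [[-0.0280164  -0.99953308 -0.01219413 -0.05612673]
 [ 0.99770977 -0.02871246  0.0612438  -0.55998349]
 [-0.06156532 -0.01045037  0.99804835 -0.89975252]
 [ 0.          0.          0.          1.        ]] ['color', 'z_map', 'fx', 'fy', 'cx', 'cy', 'world_to_cam']
```

View pics/side0.png

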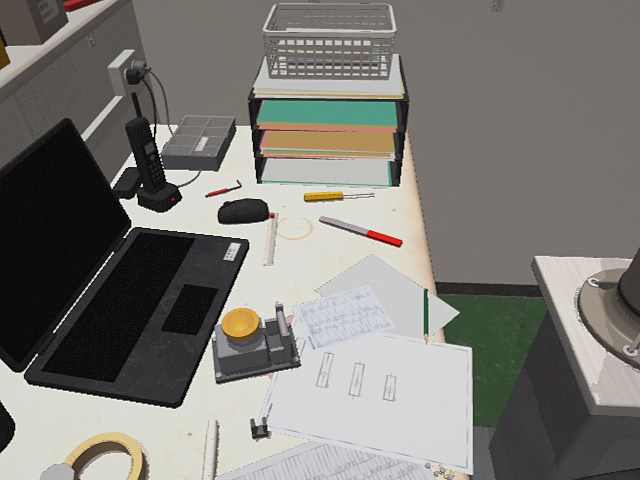

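View pics/top0.png

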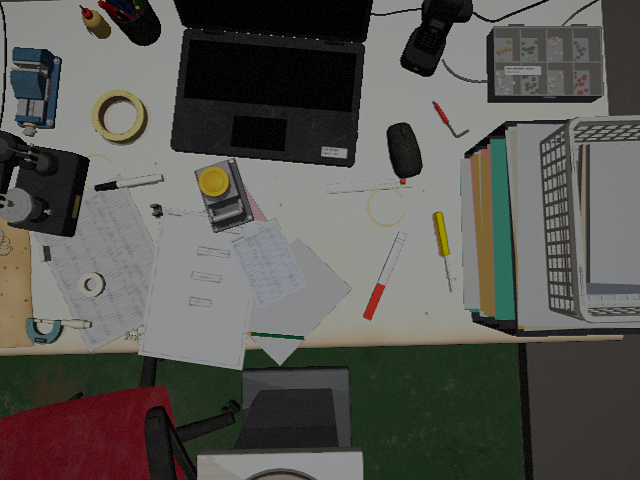

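The side picture shows the block at about (255,340) and the lever from its tip at (320,217) to the red end at (402,243). In the top picture the plug is at (214,181), the ridge at about (229,214), the lever tip at (403,233) and the red end at (369,318).

```bash
cat > h.py <<'E'
import numpy as np, cv2
from scipy.spatial.transform import Rotation as R
def ray(f,u,v):
    d=np.array([(u-f["cx"])/f["fx"],-(v-f["cy"])/f["fy"],-1.0]); M=f["world_to_cam"]
    return -M[:3,:3].T@M[:3,3], M[:3,:3].T@d
def onplane(f,u,v,z):
    o,d=ray(f,u,v); return o+d*(z-o[2])/d[2]
def cloud(f):
    v,u=np.mgrid[0:480,0:640]; z=f["z_map"]
    c=np.stack([(u-f["cx"])/f["fx"]*z,-(v-f["cy"])/f["fy"]*z,-z],-1); M=f["world_to_cam"]
    return (c-M[:3,3])@M[:3,:3]
def load(n): return dict(np.load(n))
E
python3 - <<'E'
from h import *
for n in("top","side"):
    f=load(n+"0.npz"); c=f["color"].astype(int); hsv=cv2.cvtColor(f["color"],cv2.COLOR_RGB2HSV); P=cloud(f)
    # brass
    roi={"top":(140,260,180,270),"side":(290,400,200,310)}[n]
    m=np.zeros((480,640),np.uint8); m[roi[0]:roi[1],roi[2]:roi[3]]=1
    b=((hsv[...,0]>15)&(hsv[...,0]<32)&(hsv[...,1]>140)&(m>0)).astype(np.uint8)
    cn=max(cv2.findContours(b,0,2)[0],key=cv2.contourArea); e=cv2.fitEllipse(cn)
    print(n,"plug ell",e,onplane(f,*e[0],.085), "depth z med",np.median(P[b>0],0))
    roi={"top":(225,325,355,415),"side":(210,250,310,410)}[n]
    m[:]=0; m[roi[0]:roi[1],roi[2]:roi[3]]=1
    red=((c[...,0]>150)&(c[...,1]<80)&(m>0))
    z=P[...,2]; print("desk z",np.median(z[m>0]))
    gray=(c.max(2)-c.min(2)<25)&(c.max(2)<190)&(m>0)
    lev=(red|gray).astype(np.uint8); lev=cv2.morphologyEx(lev,cv2.MORPH_OPEN,np.ones((2,2)))
    cn=max(cv2.findContours(lev,0,2)[0],key=cv2.contourArea); rc=cv2.minAreaRect(cn); bp=cv2.boxPoints(rc)
    print("lever rect",rc); 
    w=np.array([onplane(f,*q,.008) for q in bp]); print(w.round(4)); print("centre",w.mean(0))
    ru=np.argwhere(red).mean(0)[::-1]; print("red cen",onplane(f,*ru,.008))
    vis=f["color"][:,:,::-1].copy(); cv2.polylines(vis,[np.int32(bp)],True,(255,0,255),1); cv2.ellipse(vis,e,(255,0,0),1)
    cv2.imwrite(f"pics/vis_{n}.png",vis)
f=load("top0.npz");cv2.imwrite("pics/blk.png",cv2.resize(f["color"][140:250,170:290,::-1],None,fx=5,fy=5,interpolation=2))
f=load("side0.npz");cv2.imwrite("pics/blks.png",cv2.resize(f["color"][290:390,200:310,::-1],None,fx=6,fy=6,interpolation=2))
E
```

```text
top plug ell ((213.59300231933594, 181.43841552734375), (29.41372299194336, 30.145503997802734), 103.63716888427734) [0.66211015 0.09982203 0.085     ] depth z med [0.66254409 0.09960625 0.08275779]
desk z 0.0007117947691234401
lever rect ((385.5, 275.5), (99.0, 59.0), 90.0)
[[ 0.5805 -0.1609  0.008 ]
 [ 0.5771 -0.2757  0.008 ]
 [ 0.3861 -0.2678  0.008 ]
 [ 0.3891 -0.1544  0.008 ]]
centre [ 0.48321039 -0.21469329  0.008     ]
red cen [ 0.43476819 -0.19101313  0.008     ]
side plug ell ((240.09213256835938, 323.6795349121094), (30.904272079467773, 37.418785095214844), 73.64163970947266) [0.66174561 0.10719673 0.085     ] depth z med [0.66217035 0.10604398 0.08272174]
desk z 0.0005680708595640373
lever rect ((360.5762023925781, 231.82440185546875), (85.1086196899414, 8.228944778442383), 17.744672775268555)
[[ 0.5662 -0.2313  0.008 ]
 [ 0.5623 -0.2581  0.008 ]
 [ 0.3988 -0.1806  0.008 ]
 [ 0.4054 -0.1569  0.008 ]]
centre [ 0.4831812  -0.20675335  0.008     ]
red cen [ 0.43438123 -0.19077269  0.008     ]
```

View pics/blk.png

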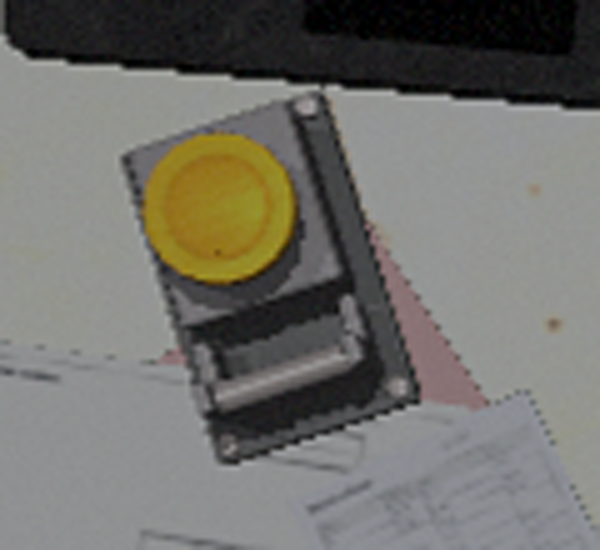

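View pics/blks.png

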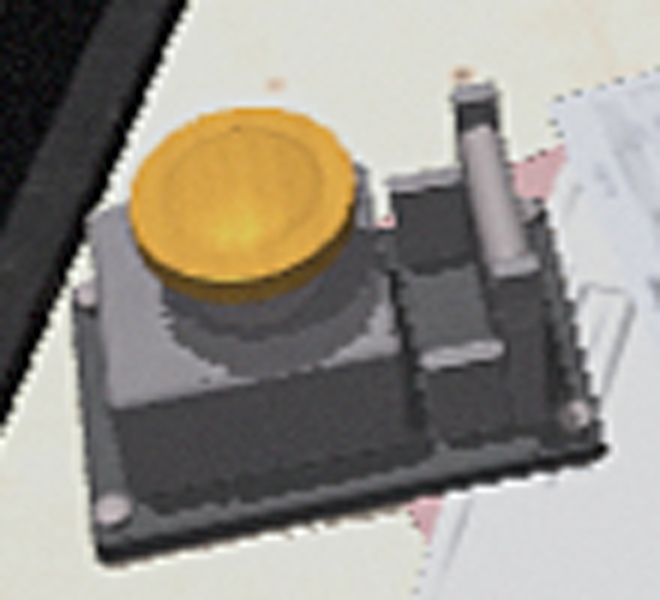

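View pics/vis_top.png

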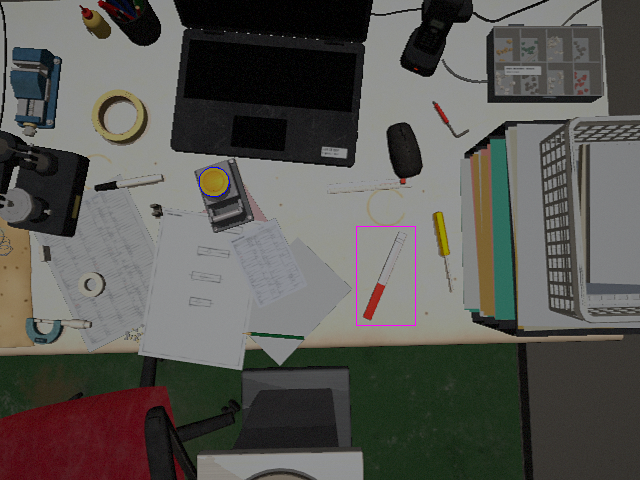

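```bash
python3 - <<'E'
from h import *
for n in("top","side"):
    f=load(n+"0.npz"); P=cloud(f); z=P[...,2]; c=f["color"].astype(int)
    near=np.hypot(P[...,0]-.662,P[...,1]-.1)<.12
    hd=P[near&(z>.078)&(z<.095)]; (cc,rr)=cv2.minEnclosingCircle(np.float32(hd[:,:2]*1000)); print(n,"head n",len(hd),hd.mean(0).round(4),cc,rr,np.median(hd[:,2]))
    # lever
    m=(abs(P[...,0]-.483)<.1)&(abs(P[...,1]+.21)<.06)
    q=P[m&(z>.0045)&(z<.02)]; rc=cv2.minAreaRect(np.float32(q[:,:2]*1000)); print("lever cloud",len(q),rc,np.median(q[:,2]))
    red=m&(c[...,0]>150)&(c[...,1]<80)
    uv=np.argwhere(red)[:,::-1]; w=np.array([onplane(f,*p,.008)[:2] for p in uv]); print("red",cv2.minAreaRect(np.float32(w*1000)))
    # ridge
    q=P[near&(z>.054)&(z<.066)&(P[...,0]<.64)]; print("ridge",len(q))
    if len(q): print(cv2.minAreaRect(np.float32(q[:,:2]*1000)),np.percentile(q[:,2],[5,50,95]))
f=load("top0.npz"); g=lambda x,y,z: onplane(f,170+(x+.5)/5-.5,140+(y+.5)/5-.5,z)
for nm,a,b,z in(("plate R",(325,92),(415,400),.01),("plate near",(225,462),(415,400),.01),("ridge",(212,397),(362,348),.06)):
    A,B=g(*a,z),g(*b,z); d=B-A; print(nm,A.round(4),B.round(4),((A+B)/2).round(4),np.degrees(np.arctan2(d[1],d[0])),np.linalg.norm(d))
E
```

```text
top head n 728 [0.6627 0.1008 0.0829] (663.4295043945312, 101.3895492553711) 27.939422607421875 0.08278590078704129
lever cloud 825 ((484.0469055175781, -208.865234375), (115.53976440429688, 190.04043579101562), 81.30077362060547) 0.008313867335654984
red ((434.282958984375, -190.7705841064453), (13.127010345458984, 69.54789733886719), 64.73529052734375)
ridge 184
((604.0345458984375, 83.15357208251953), (11.951723098754883, 62.87880325317383), 16.159500122070312) [0.05536678 0.05901816 0.06197502]
side head n 923 [0.6623 0.1034 0.0828] (662.8861083984375, 100.82324981689453) 28.807035446166992 0.08279783161786429
lever cloud 548 ((482.7901306152344, -213.26390075683594), (20.42484474182129, 179.601806640625), 65.18505096435547) 0.00800141315812011
red ((434.8082580566406, -191.11692810058594), (15.906922340393066, 70.46743774414062), 64.94100189208984)
ridge 243
((603.118408203125, 85.0440673828125), (11.81538200378418, 60.49320983886719), 16.796215057373047) [0.05553686 0.05932378 0.06357382]
plate R [0.7217 0.0737 0.01  ] [0.5987 0.0407 0.01  ] [0.6602 0.0572 0.01  ] -164.9684541744852 0.12732752746599005
plate near [0.5766 0.1155 0.01  ] [0.5987 0.0407 0.01  ] [0.5876 0.0781 0.01  ] -73.50901613275474 0.07801870170919487
ridge [0.5968 0.1092 0.06  ] [0.6134 0.0533 0.06  ] [0.6051 0.0812 0.06  ] -73.47871441994762 0.05835402945167906
```

```bash
cat >> h.py <<'E'
def Rt(psi,tau,s):  # psi yaw of lever deg, tau tilt deg (top leaning back), s=+1: tool x=left of lever
    p,t=np.radians([psi,tau]); l=np.array([np.cos(p),np.sin(p),0]); n=np.array([-np.sin(p),np.cos(p),0])*s
    y=np.array([0,0,-1])*np.cos(t)+l*np.sin(t); return np.stack([n,y,np.cross(n,y)],1)
def plan(T,Rg):
    from bench import r
    o=r.get_obs(); R0=R.from_rotvec(o["orientation"]).as_matrix(); p=o["tcp_pos"]
    rv=np.degrees(R.from_matrix(R0.T@Rg).as_rotvec()); d=(np.array(T)-p)*1000
    print("t",round(o["clock"],2),"tcp",p.round(4),"turn",rv.round(2),"|",np.linalg.norm(rv).round(1),"shift in old axes",(R0.T@d).round(1),"in new axes",(Rg.T@d).round(1),"J",o["joints"].round(2),"F",o["contact_force"].round(1),"w",round(o["grip_width"],4))
E
python3 - <<'E'
from h import *
from bench import r
print(R.from_rotvec(r.get_obs()["orientation"]).as_matrix().round(3))
for s in(1,-1): plan([.43,-.19,.15],Rt(-25,-10,s))
P=cloud(load("top0.npz")); m=(P[...,0]<.62)&(P[...,0]>.2)&(P[...,1]>-.25); print(P[m][:,2].max()); q=P[m&(P[...,2]>.04)]; print(q.min(0),q.max(0))
print(P[(abs(P[...,0]-.5)<.2)&(P[...,1]<.3)&(P[...,1]>-.3)][:,2].max())
E
```

```text
[[ 0.343 -0.    -0.939]
 [ 0.939 -0.002  0.343]
 [-0.002 -1.    -0.   ]]
t 0.1 tcp [0.2312 0.6336 0.2304] turn [10.    4.94 -0.53] | 11.2 shift in old axes [-705.5   81.6 -469. ] in new axes [-662.4  -12.5 -534.2] J [-1.33  0.48  0.02  1.56 -0.01  1.11 -0.08] F [-0.2  0.1  0.6] w 0.0854
t 0.1 tcp [0.2312 0.6336 0.2304] turn [  -0.8  -174.4   -15.27] | 175.1 shift in old axes [-705.5   81.6 -469. ] in new axes [662.4 -12.5 534.2] J [-1.33  0.48  0.02  1.56 -0.01  1.11 -0.08] F [-0.2  0.1  0.6] w 0.0854
0.931607608677079
[ 0.50173497 -0.08158178  0.0400505 ] [0.61997185 0.50141057 0.93160761]
0.931607608677079
```

```bash
python3 -m jog '0 0 0 -26 0 -30 0.4;0 0 0 -26 0 -30 0.4;0 0 0 -26 0 -30 0.4;0 0 0 -26 0 -30 0.4;0 0 0 -26 0 -30 0.4' 80; python3 -m jog '0 0 0 -26 0 -30 0.4;0 0 0 -26 0 -30 0.4;0 0 0 -26 0 -30 0.4;0 0 0 -26 0 -30 0.4;0 0 0 -26 0 -30 0.4'
python3 - <<'E'
from h import *
plan([.43,-.19,.15],Rt(-25,-10,1))
E
```

```text
clock: 0.52
tcp_pos: [0.3282, 0.4586, 0.2309]
orientation: [-1.355, -0.947, 0.948]
contact_force: [0.0, -0.3, 0.1]
grip_width: 0.034
clock: 0.93
tcp_pos: [0.4244, 0.2851, 0.2312]
orientation: [-1.354, -0.948, 0.948]
contact_force: [0.3, 0.7, -0.1]
grip_width: 0.034
t 0.93 tcp [0.4244 0.2851 0.2312] turn [ 9.98  4.95 -0.44] | 11.2 shift in old axes [-444.4   81.2 -168. ] in new axes [-428.2   44.2 -216.8] J [-0.85  0.21  0.16  1.95 -0.04  0.99  0.55] F [ 0.3  0.7 -0.1] w 0.034
```

```bash
python3 -m jog '2 1 0 -34 0 -22 0.4;2 1 0 -34 0 -22 0.4;2 1 0 -34 0 -22 0.4;2 1 0 -34 0 -22 0.4;2 1 0 -34 0 -22 0.4' 80; python3 -m jog '0 0 0 -38 0 -12 0.4;0 0 0 -38 0 -12 0.4;0 0 0 -38 0 -12 0.4;0 0 0 -38 0 -12 0.4;0 0 0 -38 0 -12 0.4'
python3 - <<'E'
from h import *
plan([.433,-.19,.10],Rt(-25,-10,1))
E
```

```text
clock: 1.35
tcp_pos: [0.4618, 0.0866, 0.2241]
orientation: [-1.236, -0.78, 0.941]
contact_force: [1.6, 0.5, -0.3]
grip_width: 0.0342
clock: 1.77
tcp_pos: [0.4342, -0.1106, 0.2148]
orientation: [-1.238, -0.781, 0.941]
contact_force: [0.7, 0.0, 0.2]
grip_width: 0.0339
t 1.77 tcp [ 0.4342 -0.1106  0.2148] turn [-0.   -0.09 -0.42] | 0.4 shift in old axes [-71.6 108.  -52.1] in new axes [-72.5 107.4 -52. ] J [-0.24  0.23  0.44  2.   -0.15  1.11  1.41] F [0.7 0.  0.2] w 0.0339
```

```bash
python3 -m jog '-2 0 0 -24 30 -17 0.4;-2 0 0 -24 30 -17 0.4;-2 0 0 -24 30 -17 0.4;0 0 0 0 10 0 0.4;0 0 0 0 0 0 0.4' 80
python3 - <<'E'
from h import *
plan([.4332,-.1903,.04],Rt(-25,-4,1)); plan([.4332,-.1903,.003],Rt(-25,-4,1))
from bench import imaging
f=imaging.grab_frame("side");cv2.imwrite("pics/s1.png",cv2.resize(f["color"][150:310,280:460,::-1],None,fx=4,fy=3.7))
E
```

```text
clock: 2.18
tcp_pos: [0.4351, -0.1902, 0.1078]
orientation: [-1.326, -0.832, 0.911]
contact_force: [0.0, 1.2, -0.2]
grip_width: 0.0344
t 2.18 tcp [ 0.4351 -0.1902  0.1078] turn [-0.33 -0.23 -0.52] | 0.7 shift in old axes [-0.2 67.7 -3.4] in new axes [-0.9 67.7 -3. ] J [-0.08  0.38  0.44  2.1  -0.23  0.78  1.64] F [ 0.   1.2 -0.2] w 0.0344
t 2.18 tcp [ 0.4351 -0.1902  0.1078] turn [-0.33 -0.23 -0.52] | 0.7 shift in old axes [ 1.000e-01  1.046e+02 -6.200e+00] in new axes [ -0.9 104.6  -5.6] J [-0.08  0.38  0.44  2.1  -0.23  0.78  1.64] F [ 0.   1.2 -0.2] w 0.0344
```

View pics/s1.png

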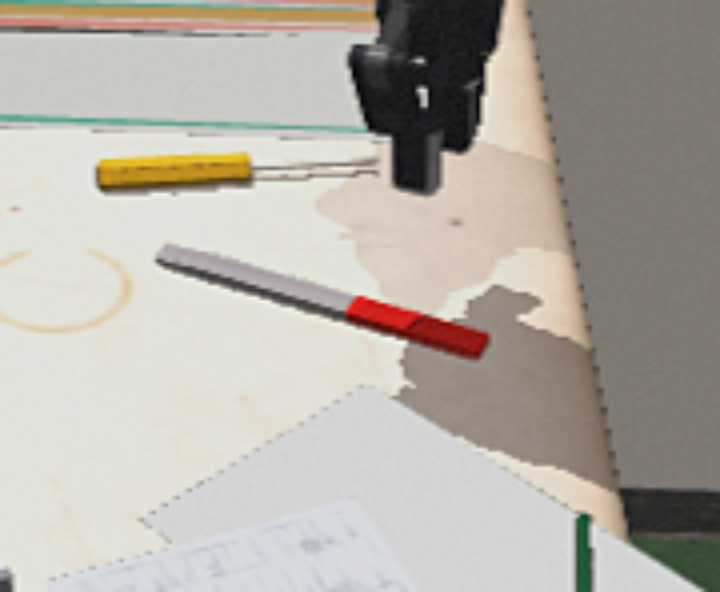

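The fingers (crop pixel 418,170) hang above the red grip (420,327), in line with it. I'm going down.

```bash
python3 -m jog '0 0 0 0 28 -1 0.4;0 0 0 0 28 -2 0.4;0 0 0 0 24 -2 0.4;0 0 0 0 14 -1 0.4;0 0 0 0 6 0 0.4' 80
python3 -m jog '0 0 0 0 3 0 0.4;0 0 0 0 0 0 0.4;0 0 0 0 0 0 0;0 0 0 0 0 0 0;0 0 0 0 0 0 0' 80
python3 -m jog '0 0 0 0 0 0 0;0 0 0 0 0 0 0;0 0 0 0 0 0 0;0 0 0 0 0 0 0;0 0 0 0 0 0 0' 80
```

```text
clock: 2.65
tcp_pos: [0.4375, -0.1885, 0.0093]
orientation: [-1.326, -0.84, 0.912]
contact_force: [-0.1, 0.4, -0.8]
grip_width: 0.0341
clock: 3.07
tcp_pos: [0.4386, -0.1892, 0.0087]
orientation: [-1.329, -0.842, 0.908]
contact_force: [1.2, 0.7, 0.0]
grip_width: 0.0008
clock: 3.48
tcp_pos: [0.4383, -0.1897, 0.0083]
orientation: [-1.33, -0.842, 0.908]
contact_force: [1.2, 4.1, 8.2]
grip_width: 0.0002
```

```bash
python3 -m jog '0 0 0 0 -6 0 0;0 0 0 0 0 0 0.4;0 0 0 0 0 0 0.4;0 0 0 0 0 0 0.4;0 0 0 0 0 0 0.4' 80
python3 - <<'E'
from h import *
plan([.4332,-.1903,.003],Rt(-25,-4,1))
from bench import imaging
for n in("side","top"):
    f=imaging.grab_frame(n);np.savez(n+"1.npz",**f)
f=load("side1.npz");cv2.imwrite("pics/s2.png",cv2.resize(f["color"][150:310,280:460,::-1],None,fx=4,fy=3.7))
E
```

```text
clock: 3.9
tcp_pos: [0.4367, -0.1903, 0.0129]
orientation: [-1.329, -0.838, 0.91]
contact_force: [-0.4, 0.5, -0.6]
grip_width: 0.0345
t 3.9 tcp [ 0.4367 -0.1903  0.0129] turn [-0.01 -0.06 -0.44] | 0.4 shift in old axes [-1.4 10.1  2.4] in new axes [-1.5 10.1  2.4] J [ 0.    0.56  0.35  2.14 -0.34  0.57  1.74] F [-0.4  0.5 -0.6] w 0.0345
```

View pics/s2.png

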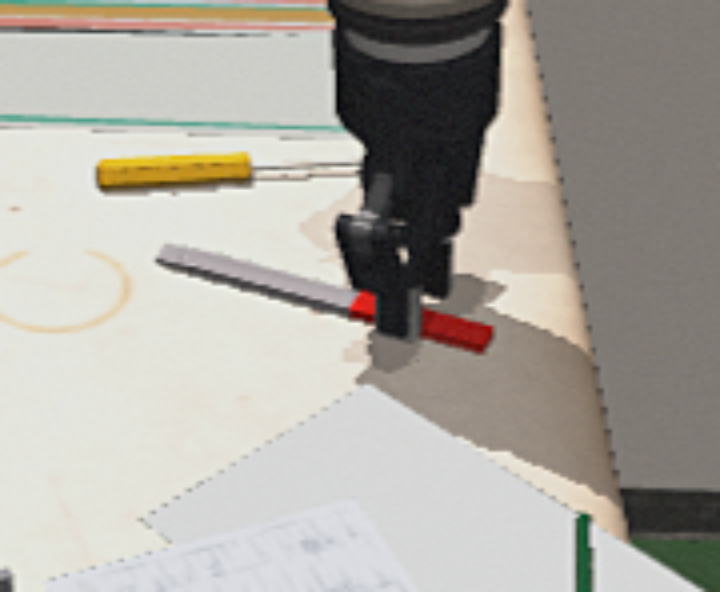

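The fingers straddle the red grip near crop pixel (397,320), but they were about 5 mm too high. The lever barely moved. I'm going lower and gripping again.

```bash
python3 -m jog '0 0 0 -1 4 2 0.4;0 0 0 0 4 2 0.4;0 0 0 0 3 2 0.4;0 0 0 0 0 0 0.4;0 0 0 0 0 0 0.4' 80
python3 - <<'E'
from h import *
plan([.4332,-.1903,.002],Rt(-25,-4,1))
E
```

```text
clock: 4.42
tcp_pos: [0.4299, -0.1882, 0.0021]
orientation: [-1.328, -0.838, 0.91]
contact_force: [0.9, -0.5, -0.9]
grip_width: 0.0341
t 4.42 tcp [ 0.4299 -0.1882  0.0021] turn [-0.05 -0.05 -0.44] | 0.4 shift in old axes [-0.5 -0.2 -3.9] in new axes [-0.5 -0.2 -3.9] J [ 0.02  0.57  0.33  2.16 -0.35  0.54  1.75] F [ 0.9 -0.5 -0.9] w 0.0341
```

```bash
python3 -m jog '0 0 0 0 0 -2 0.2;0 0 0 0 0 0 0;0 0 0 0 0 0 0;0 0 0 0 0 0 0;0 0 0 0 0 0 0' 80
python3 -m jog '0 0 0 0 0 0 0;0 0 0 0 0 0 0;0 0 0 0 0 0 0;0 0 0 0 0 0 0;0 0 0 0 0 0 0' 80
```

```text
clock: 4.83
tcp_pos: [0.4327, -0.1896, 0.0027]
orientation: [-1.33, -0.839, 0.909]
contact_force: [-0.9, -0.7, 5.7]
grip_width: 0.0122
clock: 5.25
tcp_pos: [0.4327, -0.1896, 0.0027]
orientation: [-1.33, -0.839, 0.909]
contact_force: [0.1, -1.6, 5.0]
grip_width: 0.0127
```

```bash
python3 -m jog '0 0 0 0 -10 0 0;0 0 0 0 -20 0 0;0 0 0 0 -30 0 0;0 0 0 0 -30 0 0;0 0 0 0 -30 0 0' 80
python3 - <<'E'
from h import *
plan([.4332,-.1903,.002],Rt(-25,-4,1))
from bench import imaging
for n in("side","top"):
    f=imaging.grab_frame(n);np.savez(n+"2.npz",**f)
f=load("side2.npz");a=cv2.resize(f["color"][100:280,280:460,::-1],(400,400))
f=load("top2.npz");b=cv2.resize(f["color"][190:370,320:500,::-1],(400,400))
cv2.imwrite("pics/s3.png",np.hstack([a,b]))
E
```

```text
clock: 5.67
tcp_pos: [0.4396, -0.1917, 0.1235]
orientation: [-1.328, -0.838, 0.911]
contact_force: [0.6, -0.4, -1.5]
grip_width: 0.0129
t 5.67 tcp [ 0.4396 -0.1917  0.1235] turn [-0.05 -0.05 -0.46] | 0.5 shift in old axes [ -0.4 121.6  -2.2] in new axes [ -1.4 121.6  -2.1] J [-0.09  0.36  0.46  2.09 -0.22  0.81  1.64] F [ 0.6 -0.4 -1.5] w 0.0129
```

View pics/s3.png

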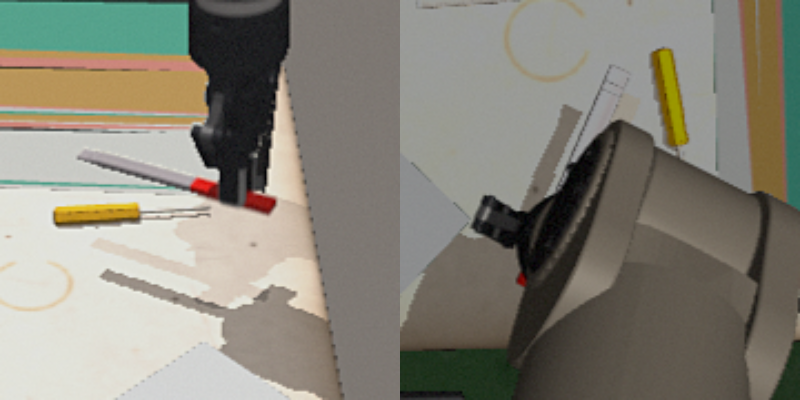

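The lever is held near its red end: in the left picture the fingers are at (232,185) and the tip at (82,155). Next is the turn towards the block.

```bash
python3 - <<'E'
from h import *
u=np.array([np.cos(np.radians(16)),np.sin(np.radians(16))]); T=np.array([.6628,.1008])-.195*u
plan([*T,.125],Rt(16,-4,1))
E
python3 -m jog '0 -5 0.4 0 0 0 0;0 -5 0.4 0 0 0 0;0 -5 0.4 0 0 0 0;0 -5 0.4 0 0 0 0;0 -5 0.4 0 0 0 0' 80
python3 -m jog '0 -5 0.4 0 0 0 0;0 -5 0.4 0 0 0 0;0 -5 0.4 0 0 0 0;0 -1 0 0 0 0 0;0 0 0 0 0 0 0' 80
python3 - <<'E'
from h import *
u=np.array([np.cos(np.radians(16)),np.sin(np.radians(16))]); T=np.array([.6628,.1008])-.195*u
plan([*T,.125],Rt(16,-4,1))
E
```

```text
t 5.77 tcp [ 0.4432 -0.193   0.1263] turn [  0.33 -40.96   2.39] | 41.0 shift in old axes [231.2   4.5  72.3] in new axes [221.9  -5.5 -97. ] J [-0.09  0.36  0.46  2.08 -0.22  0.81  1.64] F [ 1.  -0.8 -0.2] w 0.0126
clock: 6.18
tcp_pos: [0.4394, -0.1915, 0.1215]
orientation: [-1.159, -1.152, 1.256]
contact_force: [-1.0, 0.3, -1.7]
grip_width: 0.0129
clock: 6.6
tcp_pos: [0.4396, -0.1916, 0.1216]
orientation: [-1.022, -1.343, 1.463]
contact_force: [0.3, 0.4, -1.4]
grip_width: 0.0125
t 6.6 tcp [ 0.4396 -0.1916  0.1216] turn [-0.46  0.01 -0.59] | 0.8 shift in old axes [219.4 -13.4 -99.6] in new axes [219.6 -10.4 -99.7] J [-0.01  0.34  0.31  2.09 -0.08  0.78  2.19] F [ 0.3  0.4 -1.4] w 0.0125
```

```bash
python3 -m jog '0 0 0 34 -3 -12 0;0 0 0 34 -3 -12 0;0 0 0 34 -3 -15 0;0 0 0 34 -3 -16 0;0 0 0 34 0 -17 0' 80
python3 -m jog '0 0 0 34 0 -17 0;0 0 -0.6 15 0 -10 0;0 0 0 0 0 0 0;0 0 0 0 0 0 0;0 0 0 0 0 0 0' 80
python3 - <<'E'
from h import *
from bench import imaging
for n in("side","top"):
    f=imaging.grab_frame(n);np.savez(n+"3.npz",**f)
u=np.array([np.cos(np.radians(16)),np.sin(np.radians(16))]); T=np.array([.6628,.1008])-.195*u
plan([*T,.125],Rt(16,-4,1))
f=load("side3.npz");a=cv2.resize(f["color"][200:400,190:390,::-1],(400,400))
f=load("top3.npz");b=cv2.resize(f["color"][120:320,170:370,::-1],(400,400))
cv2.imwrite("pics/s4.png",np.hstack([a,b]))
E
```

```text
clock: 7.02
tcp_pos: [0.4627, -0.0069, 0.1269]
orientation: [-1.025, -1.341, 1.461]
contact_force: [1.0, -0.1, -0.9]
grip_width: 0.0125
clock: 7.43
tcp_pos: [0.4746, 0.0447, 0.1237]
orientation: [-1.016, -1.344, 1.455]
contact_force: [-0.4, -0.4, -1.2]
grip_width: 0.0125
t 7.53 tcp [0.4747 0.0443 0.1238] turn [-0.46 -0.14 -0.06] | 0.5 shift in old axes [ 2.5 -1.3 -1.3] in new axes [ 2.5 -1.3 -1.3] J [-0.4   0.34  0.21  2.08 -0.09  0.81  1.71] F [-0.2 -1.1 -1.7] w 0.0132
```

View pics/s4.png

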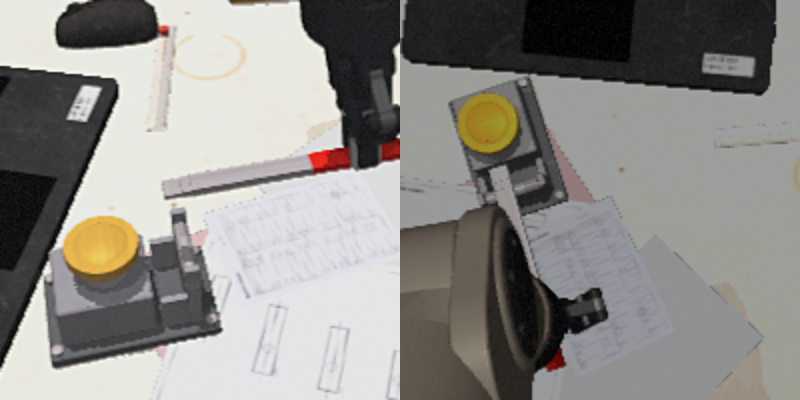

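Left, the lever is level above the block, tip at (165,188). Right, the tip is over the ridge at (500,172). I'll measure the tip and the tilt from the depth points.

```bash
cat >> h.py <<'E'
O=np.array([.6628,.1008,0]); YAW=16.
def toblk(P):
    p=np.radians(YAW); B=np.array([[np.cos(p),np.sin(p),0],[-np.sin(p),np.cos(p),0],[0,0,1]]); return (P-O)@B.T*1000
def bar(f,zlo,zhi,xlo=-175,xhi=0,yh=30):
    Q=toblk(cloud(f)); c=f["color"].astype(int)
    m=(f["z_map"]>0)&(Q[...,0]>xlo)&(Q[...,0]<xhi)&(abs(Q[...,1])<yh)&(Q[...,2]>zlo)&(Q[...,2]<zhi)&(c.max(2)>70)&(c.max(2)-c.min(2)<40)
    return Q[m],m
E
python3 - <<'E'
from h import *
for n in("side","top"):
    f=load(n+"3.npz"); q,m=bar(f,95,150)
    print(n,len(q),"tip x",np.percentile(q[:,0],[1,50,99,100]).round(1))
    for a in range(-150,-30,15):
        s=q[(q[:,0]>a)&(q[:,0]<=a+15)]
        if len(s)>4: print(a+7,len(s),"y",np.percentile(s[:,1],[3,50,97]).round(1),"z",np.percentile(s[:,2],[10,50,95]).round(1))
E
```

```text
side 806 tip x [-157.7 -104.2  -50.3  -49.1]
-143 111 y [-9.9  0.1  5.9] z [123.4 127.7 129.2]
-128 113 y [-9.7  0.   6. ] z [122.8 127.4 129.1]
-113 112 y [-9.8  0.3  5.1] z [122.3 127.  129. ]
-98 110 y [-10.2  -0.6   5.7] z [122.2 126.8 128.4]
-83 116 y [-10.5   0.    5. ] z [122.1 126.7 128.1]
-68 110 y [-11.2  -1.1   4.9] z [122.4 125.5 127.3]
-53 72 y [-11.1  -2.6   4.6] z [123.2 124.6 126.4]
top 372 tip x [-147.5  -82.5  -49.7  -48.8]
-143 30 y [-10.5  -8.5  -4.8] z [125.6 127.3 130. ]
-128 33 y [-10.2  -8.   -5. ] z [124.4 127.7 129. ]
-113 38 y [-10.6  -7.8  -4.3] z [124.6 127.2 129.6]
-98 50 y [-10.8  -6.3  -1.5] z [124.9 127.3 130. ]
-83 78 y [-10.7  -4.1   4.1] z [124.7 127.  129.3]
-68 82 y [-10.8  -3.3   4.3] z [124.1 125.9 128.5]
-53 61 y [-10.6  -3.3   4. ] z [123.5 125.3 127.4]
```

```bash
python3 - <<'E'
from h import *
u=np.array([np.cos(np.radians(16)),np.sin(np.radians(16))]); T=np.array([.6628,.1008])-.195*u
plan([*T,.068],Rt(16,-4,1))
E
python3 -m jog '0 0 0 2 12 1 0;0 0 0 0 15 1 0;0 0 0 0 15 1 0;0 0 0 0 8 0 0;0 0 0 0 4 0 0' 80
python3 -m jog '0 0 0 0 0 0 0;0 0 0 0 0 0 0;0 0 0 0 0 0 0;0 0 0 0 0 0 0;0 0 0 0 0 0 0' 80
python3 - <<'E'
from h import *
from bench import imaging
for n in("side","top"):
    f=imaging.grab_frame(n);np.savez(n+"4.npz",**f)
u=np.array([np.cos(np.radians(16)),np.sin(np.radians(16))]); T=np.array([.6628,.1008])-.195*u
plan([*T,.068],Rt(16,-4,1))
plan([*(T+.031*u),.068],Rt(16,-4,1))
for n in("side","top"):
    f=load(n+"4.npz"); q,m=bar(f,57,85,-150,-36,12)
    print(n,len(q),"tip x",np.percentile(q[:,0],[1,50,99,100]).round(1))
    for a in range(-150,-30,15):
        s=q[(q[:,0]>a)&(q[:,0]<=a+15)]
        if len(s)>4: print(a+7,len(s),"y",np.percentile(s[:,1],[3,50,97]).round(1),"z",np.percentile(s[:,2],[10,50,95]).round(1))
f=load("side4.npz");a=cv2.resize(f["color"][260:400,190:330,::-1],(400,400))
f=load("top4.npz");b=cv2.resize(f["color"][140:280,170:310,::-1],(400,400))
cv2.imwrite("pics/s5.png",np.hstack([a,b]))
E
```

```text
t 7.53 tcp [0.4747 0.0443 0.1238] turn [-0.46 -0.14 -0.06] | 0.5 shift in old axes [ 2.5 55.5 -5.8] in new axes [ 2.5 55.6 -5.3] J [-0.4   0.34  0.21  2.08 -0.09  0.81  1.71] F [-0.2 -1.1 -1.7] w 0.0132
clock: 7.95
tcp_pos: [0.4668, 0.0448, 0.0694]
orientation: [-1.015, -1.344, 1.455]
contact_force: [1.4, -1.0, -0.3]
grip_width: 0.0129
clock: 8.37
tcp_pos: [0.4682, 0.0462, 0.0709]
orientation: [-1.015, -1.348, 1.455]
contact_force: [-0.3, 0.3, -0.5]
grip_width: 0.0128
t 8.47 tcp [0.468  0.0462 0.0706] turn [-0.38  0.06 -0.04] | 0.4 shift in old axes [-1.2  2.1 -7.5] in new axes [-1.2  2.1 -7.5] J [-0.39  0.42  0.19  2.12 -0.11  0.68  1.73] F [ 0.3  0.  -0.5] w 0.0133
t 8.47 tcp [0.468  0.0462 0.0706] turn [-0.38  0.06 -0.04] | 0.4 shift in old axes [ -1.3  -0.3 -38.4] in new axes [ -1.2  -0.  -38.4] J [-0.39  0.42  0.19  2.12 -0.11  0.68  1.73] F [ 0.3  0.  -0.5] w 0.0133
side 679 tip x [-148.8 -100.3  -56.1  -55. ]
-143 101 y [-6.6  2.8  8.7] z [70.4 74.7 76.5]
-128 102 y [-7.6  3.1  9.6] z [70.5 74.7 76.4]
-113 103 y [-7.6  3.   9. ] z [70.6 74.4 76.1]
-98 107 y [-7.   2.7  8.6] z [69.5 74.3 76.1]
-83 98 y [-6.8  2.4  8.3] z [69.7 73.9 75.8]
-68 124 y [-7.4  3.4 10.4] z [59.1 72.4 74.5]
-53 44 y [-6.6  2.9 10. ] z [58.2 71.4 73.5]
top 310 tip x [-146.6  -82.   -55.1  -54.2]
-143 14 y [-6.2 -5.8 -4.2] z [69.9 73.7 77.2]
-128 16 y [-6.6 -5.7 -4. ] z [71.3 74.4 75.6]
-113 27 y [-6.7 -4.8 -1.6] z [70.1 74.4 77.3]
-98 58 y [-6.7 -1.2  7.6] z [72.1 74.2 77.2]
-83 74 y [-6.9  1.2  8.2] z [71.8 74.2 76.7]
-68 87 y [-9.7 -0.8  8.5] z [60.4 72.2 75.3]
-53 34 y [-11.4  -2.    8.6] z [58.4 71.3 74.3]
```

View pics/s5.png

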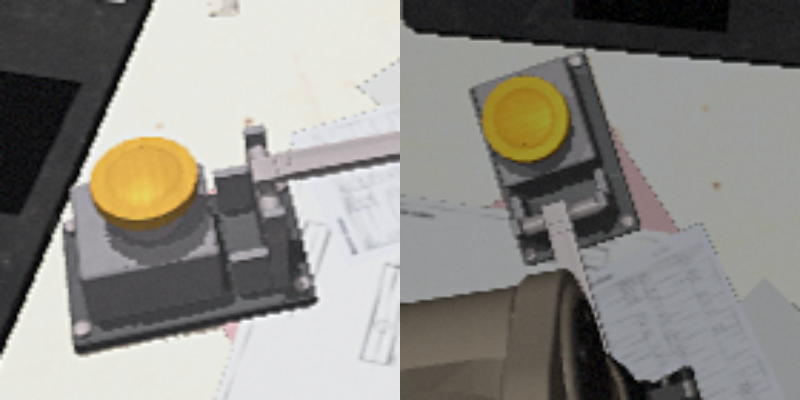

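The tip (left 255,163; right 552,212) stands just past the ridge, between the stops and about 3 mm high. I'll lower it a little and advance part of the way.

```bash
python3 -m jog '0 0 0 0 2 0 0;0 0 0 -0.5 1.5 0 0;0 0 0 0 -0.5 -7 0;0 0 0 0 -0.5 -8 0;0 0 0 0 0 0 0' 80
cat > look.py <<'E'
import sys
from h import *
from bench import imaging
k,zlo,zhi,xh=sys.argv[1],float(sys.argv[2]),float(sys.argv[3]),float(sys.argv[4])
for n in("side","top"):
    f=imaging.grab_frame(n);np.savez(n+k+".npz",**f)
plan([.5,.05,.06],Rt(16,-4,1))
for n in("side","top"):
    f=load(n+k+".npz"); q,m=bar(f,zlo,zhi,-150,xh,14)
    print(n,len(q),"tip x",np.percentile(q[:,0],[1,50,99,100]).round(1))
    for a in range(-150,-20,15):
        s=q[(q[:,0]>a)&(q[:,0]<=a+15)]
        if len(s)>4: print(a+7,len(s),"y",np.percentile(s[:,1],[3,50,97]).round(1),"z",np.percentile(s[:,2],[10,50,95]).round(1))
    Q=toblk(cloud(f)); h=Q[(np.hypot(Q[...,0],Q[...,1])<20)&(Q[...,2]>70)]; print("head z",len(h),np.percentile(h[:,2],[10,50,90]).round(2))
f=load("side"+k+".npz");a=cv2.resize(f["color"][260:400,190:330,::-1],(400,400))
f=load("top"+k+".npz");b=cv2.resize(f["color"][140:280,170:310,::-1],(400,400))
cv2.imwrite(f"pics/L{k}.png",np.hstack([a,b]))
E
python3 look.py 5 54 85 -30
```

```text
clock: 8.88
tcp_pos: [0.4844, 0.0505, 0.0669]
orientation: [-1.016, -1.35, 1.455]
contact_force: [0.3, 0.1, -1.2]
grip_width: 0.0126
t 8.98 tcp [0.4826 0.0499 0.0666] turn [-0.4   0.07 -0.04] | 0.4 shift in old axes [ -4.7   5.3 -17.2] in new axes [ -4.7   5.4 -17.1] J [-0.38  0.45  0.19  2.09 -0.12  0.69  1.73] F [ 0.2 -0.4 -1.2] w 0.0127
side 792 tip x [-145.   -88.6  -39.2  -38.2]
-143 76 y [-6.7  4.2  9. ] z [66.1 71.4 73. ]
-128 102 y [-6.6  2.3  8.8] z [66.6 71.1 72.6]
-113 105 y [-6.8  3.3  8.7] z [65.5 71.  72.8]
-98 105 y [-7.2  3.3  8.9] z [66.7 70.9 72.7]
-83 105 y [-6.5  2.9  8.3] z [66.2 70.4 72.2]
-68 135 y [-7.1  5.1 12.2] z [59.1 69.9 71.9]
-53 119 y [-7.3  3.6 10.9] z [58.7 68.7 71.1]
-38 45 y [-6.5  0.6  7.9] z [66.7 68.3 70.3]
head z 454 [82.24 83.86 85.3 ]
top 270 tip x [-134.   -62.8  -39.2  -38.4]
-128 11 y [-6.8 -6.1 -5.1] z [67.3 70.8 73.5]
-113 9 y [-7.2 -6.6 -5.5] z [67.  71.5 74. ]
-98 14 y [-7.  -5.9 -3.8] z [67.2 70.  73.4]
-83 31 y [-7.1 -4.8 -0.6] z [68.2 70.4 72.6]
-68 89 y [-12.3  -1.   12.7] z [59.1 69.5 71.8]
-53 84 y [-11.2  -0.   10.5] z [59.3 68.9 71.3]
-38 30 y [-7.   0.   7.5] z [66.1 68.  70. ]
head z 382 [81.58 83.95 86.03]
```

View pics/L5.png

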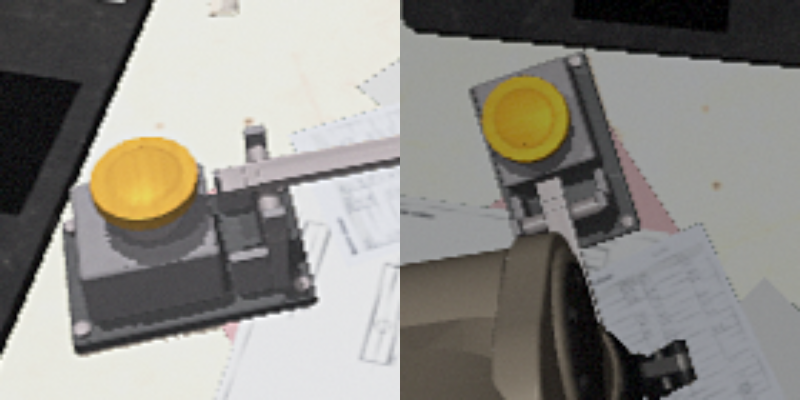

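The tip is at block x = -39 and y = 0.5. Its top is at 68 mm, below the head's 72 mm. I'll go forward 20 mm.

```bash
python3 -m jog '0 0 0 0 -0.3 -6 0;0 0 0 0 -0.5 -7 0;0 0 0 0 -0.4 -7 0;0 0 0 0 0 0 0;0 0 0 0 0 0 0' 80
python3 look.py 6 54 85 -30
```

```text
clock: 9.4
tcp_pos: [0.5018, 0.0555, 0.0663]
orientation: [-1.015, -1.347, 1.456]
contact_force: [-0.2, 0.6, -1.3]
grip_width: 0.0128
t 9.5 tcp [0.501  0.0551 0.0662] turn [-0.45  0.05 -0.04] | 0.5 shift in old axes [-4.6  6.4  1.9] in new axes [-4.7  6.4  1.9] J [-0.38  0.47  0.19  2.05 -0.12  0.71  1.73] F [ 0.1 -0.1 -0.4] w 0.0128
side 729 tip x [-130.8  -76.2  -31.3  -30. ]
-143 6 y [6.7 7.8 8.4] z [63.9 64.7 65.8]
-128 58 y [-6.1  4.1  9.1] z [65.6 70.5 72.2]
-113 103 y [-6.8  2.8  8.7] z [65.7 70.3 72. ]
-98 101 y [-6.9  2.8  8.9] z [66.9 70.2 72.2]
-83 103 y [-7.4  2.6  8.3] z [65.  69.8 71.9]
-68 130 y [-6.4  5.  12.4] z [59.5 69.2 71.1]
-53 122 y [-7.3  3.7 10.1] z [61.7 69.2 70.8]
-38 106 y [-8.   1.8  8.4] z [65.7 68.5 71. ]
head z 448 [82.27 84.11 85.46]
top 159 tip x [-110.8  -52.   -30.6  -30.1]
-113 7 y [-7.1 -6.5 -5. ] z [68.6 69.6 72.9]
-98 12 y [-6.8 -6.4 -5. ] z [65.1 70.1 73.2]
-83 9 y [-7.2 -6.5 -5.6] z [64.6 68.  72.3]
-68 29 y [-12.9  -7.1  -4.7] z [59.4 62.  71. ]
-53 40 y [-13.2  -5.8  -0.9] z [59.2 68.5 71. ]
-38 62 y [-7.3 -0.4  7.5] z [66.6 68.4 70.9]
head z 379 [81.47 83.7  85.93]
```

View pics/L6.png

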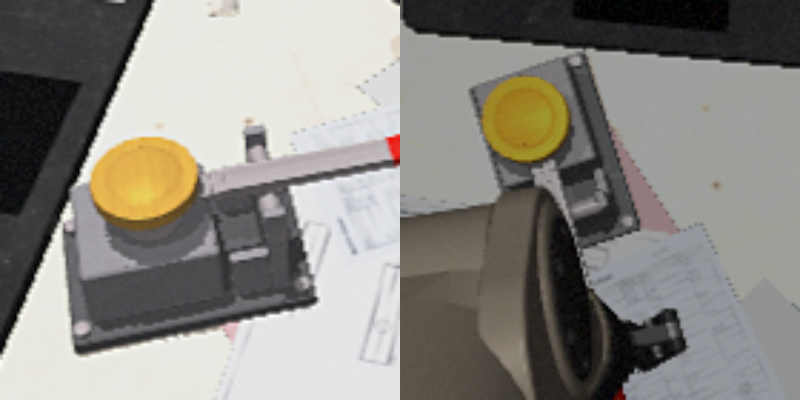

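The tip is now under the head: 19 mm of TCP travel puts it at x of about -20 mm, and there is no contact force. I'll go 2 mm further, pause, then begin tipping about the ridge.

```bash
python3 -m jog '0 0 0 0 0 -2.5 0;0 0 0 0 1 0 0;0 0 0 0 0.5 0 0;0 0 0 0 0 0 0;0 0 0 0 0 0 0' 100
python3 -m jog '-1 0 0 0 1.7 0 0;-1 0 0 0 1.7 0 0;-1 0 0 0 1.7 0 0;-1 0 0 0 1.7 0 0;-1 0 0 0 1.7 0 0' 100
python3 look.py 7 50 85 -30 | grep -E "^t|head"
```

```text
clock: 9.92
tcp_pos: [0.5034, 0.0558, 0.0646]
orientation: [-1.014, -1.347, 1.456]
contact_force: [0.9, 1.0, -1.8]
grip_width: 0.0111
clock: 10.33
tcp_pos: [0.5031, 0.0557, 0.0561]
orientation: [-1.071, -1.422, 1.407]
contact_force: [0.2, -0.6, -1.4]
grip_width: 0.0119
t 10.43 tcp [0.5023 0.0554 0.0559] turn [ 4.52  0.05 -0.03] | 4.5 shift in old axes [-4.6 -4.1  3.6] in new axes [-4.6 -3.8  3.9] J [-0.37  0.45  0.17  2.11 -0.14  0.58  1.75] F [ 0.4  0.2 -1. ] w 0.0116
head z 444 [82.22 84.   85.49]
top 349 tip x [-103.   -61.8  -30.4  -30. ]
head z 379 [81.49 83.92 85.89]
```

View pics/L7.png

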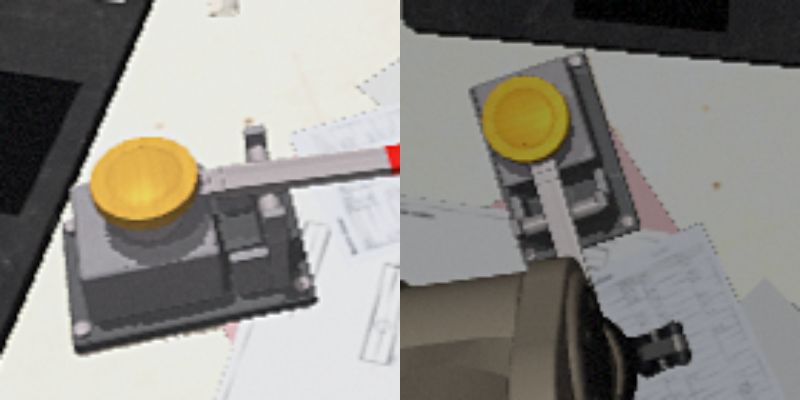

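The tip is still under the head (left 205,178) and there is no load yet. I'll continue tipping.

```bash
python3 -m jog '-1 0 0 0 1.7 -0.3 0;-1 0 0 0 1.7 -0.3 0;-1 0 0 0 1.7 -0.3 0;-1 0 0 0 1.7 -0.3 0;-1 0 0 0 1.7 -0.3 0' 100
python3 look.py 8 50 85 -30 
```

```text
clock: 10.85
tcp_pos: [0.505, 0.0563, 0.0478]
orientation: [-1.125, -1.494, 1.356]
contact_force: [-2.8, -0.1, 5.7]
grip_width: 0.0117
t 10.95 tcp [0.5049 0.0563 0.048 ] turn [ 9.57  0.06 -0.02] | 9.6 shift in old axes [ -4.7 -12.6   5.3] in new axes [ -4.7 -11.5   7.3] J [-0.35  0.44  0.15  2.17 -0.16  0.44  1.77] F [-1.2 -0.5  3.1] w 0.0116
side 712 tip x [-129.8  -74.6  -30.9  -30. ]
-143 5 y [7.2 8.8 9.7] z [50.2 50.4 53. ]
-128 46 y [-6.4  4.4  8.7] z [52.2 58.7 60.4]
-113 98 y [-7.8  3.   9.5] z [56.4 59.9 62.3]
-98 100 y [-7.6  2.9  8.8] z [57.9 62.2 64.8]
-83 105 y [-7.7  2.8  8.4] z [59.9 64.4 66.4]
-68 125 y [-7.2  4.9 11.7] z [59.5 66.3 68.6]
-53 126 y [-7.1  4.5 12.7] z [60.4 68.6 71.2]
-38 107 y [-7.3  2.3  7.8] z [66.7 70.4 72.3]
head z 458 [82.26 84.03 85.36]
top 513 tip x [-124.9  -74.5  -30.6  -30.1]
-128 30 y [-6.6  0.8  8.4] z [56.9 59.5 61.6]
-113 72 y [-6.8  0.6  8. ] z [58.4 60.1 62.8]
-98 78 y [-6.7  0.5  8. ] z [60.2 62.4 65.2]
-83 74 y [-6.8  0.5  8.2] z [62.2 64.8 67.2]
-68 95 y [-12.4  -0.5  12.2] z [59.6 66.5 69.6]
-53 88 y [-11.2  -0.7   9.8] z [60.5 68.7 71.8]
-38 76 y [-7.2  0.5  8.1] z [68.2 70.9 73.7]
head z 380 [81.42 83.91 85.91]
```

```bash
python3 -m jog '-1 0 0 0 1.8 0 0;-1 0 0 0 1.8 0 0;-1 0 0 0 1.8 0 0;-1 0 0 0 1.8 0 0;-1 0 0 0 1.8 0 0' 100
python3 look.py 9 45 88 -30 | grep -vE "^-[1]"
```

```text
clock: 11.37
tcp_pos: [0.5065, 0.0567, 0.0395]
orientation: [-1.18, -1.567, 1.301]
contact_force: [-3.2, -0.7, 9.4]
grip_width: 0.0117
t 11.47 tcp [0.5065 0.0567 0.0395] turn [14.62  0.05 -0.02] | 14.6 shift in old axes [ -4.6 -21.7   4.1] in new axes [ -4.6 -19.9   9.5] J [-0.32  0.43  0.1   2.23 -0.19  0.3   1.8 ] F [-2.2 -0.1  9.3] w 0.012
side 704 tip x [-124.3  -73.1  -30.4  -30. ]
-98 97 y [-7.3  2.2  8.4] z [55.2 59.3 61.9]
-83 103 y [-6.5  3.6  8.6] z [58.2 62.8 65. ]
-68 127 y [-6.6  5.6 12.3] z [59.2 65.5 68.7]
-53 122 y [-7.4  3.8 12. ] z [59.6 68.9 72. ]
-38 118 y [-7.7  1.5  9. ] z [50.6 72.1 74.5]
head z 450 [85.39 87.15 88.68]
top 515 tip x [-124.1  -74.1  -30.5  -30. ]
-98 75 y [-6.9 -0.   8.4] z [56.3 59.  62.6]
-83 77 y [-6.9  0.6  7.9] z [60.5 62.9 66. ]
-68 100 y [-11.5  -0.1  12.5] z [59.7 65.6 69.6]
-53 87 y [-11.8  -0.1   8.8] z [61.4 69.6 72.3]
-38 75 y [-7.3 -0.2  7.6] z [71.3 72.8 75.2]
head z 376 [84.57 86.95 89.03]
```

View pics/L9.png

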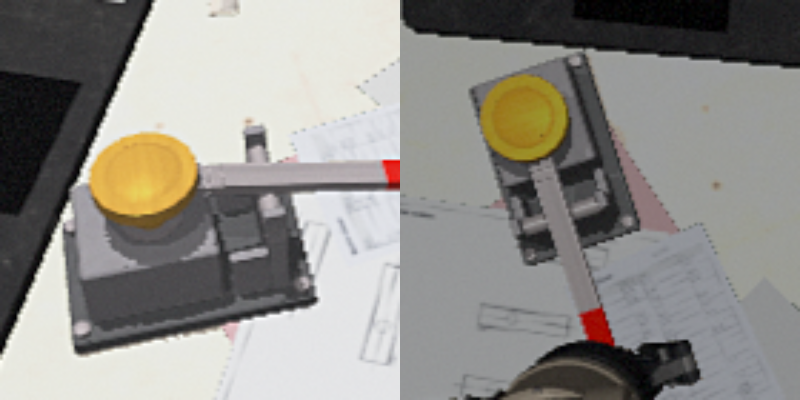

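The head is up about 3.1 mm at 9 N. Joint 6 (0.30) is close to its lower limit of 0.17, so from here I'll mostly push down and let the lever pivot in the pads.

```bash
python3 -m jog '-0.4 0 0 0 2 0 0;-0.4 0 0 0 2 0 0;-0.4 0 0 0 2 0 0;-0.4 0 0 0 2 0 0;0 0 0 0 2 0 0' 60
python3 look.py 10 40 92 -30 | grep -vE "^-[1]"
```

```text
clock: 11.88
tcp_pos: [0.5086, 0.0572, 0.03]
orientation: [-1.197, -1.59, 1.282]
contact_force: [-6.1, -1.0, 15.4]
grip_width: 0.0122
t 11.98 tcp [0.5086 0.0572 0.0299] turn [16.21  0.05 -0.02] | 16.2 shift in old axes [ -4.5 -31.6   3.7] in new axes [ -4.5 -29.3  12.4] J [-0.29  0.45  0.08  2.25 -0.2   0.23  1.81] F [-6.  -1.6 13.6] w 0.0117
side 719 tip x [-123.4  -72.2  -30.4  -30. ]
-98 105 y [-7.2  3.9  8.8] z [50.9 55.9 59.2]
-83 105 y [-6.3  3.   8.3] z [56.1 60.7 64. ]
-68 127 y [-7.2  4.8 13. ] z [59.2 65.  68.4]
-53 130 y [-6.6  4.6  9.9] z [58.9 70.3 73.8]
-38 123 y [-8.5  1.1  8.5] z [50.3 74.6 77.4]
head z 455 [89.23 91.04 92.65]
top 509 tip x [-123.7  -73.7  -31.1  -30. ]
-98 74 y [-6.7  0.6  8.1] z [53.1 56.2 59.2]
-83 74 y [-6.8  0.1  7.8] z [57.3 60.7 64.1]
-68 94 y [-11.8  -0.1  11.9] z [58.8 65.6 69.4]
-53 91 y [-11.9  -0.3   9.8] z [59.9 70.7 74.6]
-38 76 y [-7.6 -0.1  7.3] z [72.3 75.2 77.8]
head z 385 [88.87 90.88 92.92]
```

The plug is up about 7 mm. A bit more margin: 4.5 mm further down with no tilt.

```bash
python3 -m jog '0 0 0 0 1.5 0 0;0 0 0 0 1.5 0 0;0 0 0 0 1.5 0 0;0 0 0 0 0 0 0;0 0 0 0 0 0 0' 60
python3 look.py 11 40 96 -30 | grep -vE "^-[1]"
```

```text
clock: 12.4
tcp_pos: [0.5098, 0.0575, 0.0258]
orientation: [-1.197, -1.59, 1.282]
contact_force: [-6.7, -0.8, 15.3]
grip_width: 0.012
t 12.5 tcp [0.5097 0.0575 0.0259] turn [16.25  0.05 -0.02] | 16.2 shift in old axes [ -4.5 -35.8   3.9] in new axes [ -4.5 -33.3  13.8] J [-0.29  0.46  0.08  2.25 -0.2   0.23  1.82] F [-6.6 -1.9 16.2] w 0.0121
side 704 tip x [-122.3  -71.8  -30.5  -30.2]
-98 102 y [-7.8  2.8  8.4] z [50.2 54.3 57.8]
-83 106 y [-7.1  3.4  8.9] z [55.  59.7 63.5]
-68 127 y [-7.6  5.1 13.1] z [59.6 64.8 68.9]
-53 129 y [-7.2  4.3 11.5] z [58.6 70.9 74.5]
-38 119 y [-7.9  1.8  8.5] z [49.8 75.9 78.6]
head z 459 [91.06 92.7  94.31]
top 508 tip x [-123.   -73.4  -31.   -30.1]
-98 75 y [-7.1  0.3  8.1] z [51.4 54.5 58. ]
-83 77 y [-6.9  0.4  8.1] z [57.1 59.7 63.9]
-68 96 y [-11.6   0.   12.7] z [59.2 65.3 69.6]
-53 88 y [-11.9  -0.7  12. ] z [59.2 70.8 74.7]
-38 78 y [-7.2  0.6  7.7] z [73.8 76.3 79. ]
head z 386 [90.53 92.67 94.74]
```

View pics/L11.png

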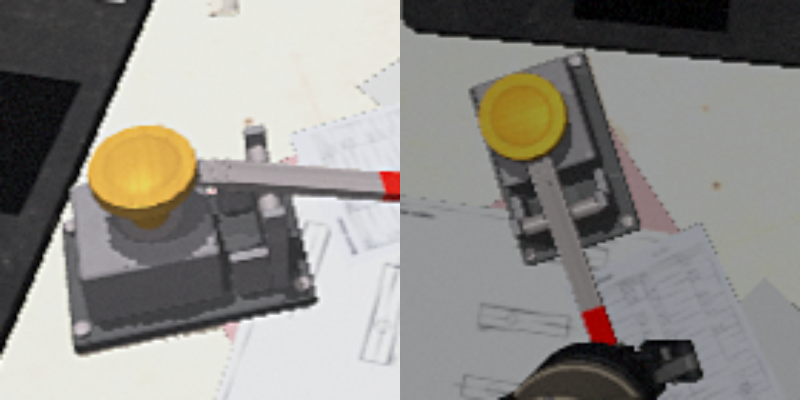

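The head is up 8.7 mm, the lever slopes about 19° and its centre is at roughly 48 mm. I'll relax, let go and retreat along the fingers.

```bash
python3 -m jog '0 0 0 0 -1 0 0;0 0 0 0 0 0 0.2;0 0 0 0 0 0 0.3;0 0 0 0 0 0 0.4;0 0 0 0 0 0 0.5' 20
python3 -m jog '0 0 0 0 0 0 0.6;0 0 0 0 0 0 0.6;0 0 0 0 -5 0 0.6;0 0 0 0 -10 0 0.6;0 0 0 0 -15 0 0.6' 20
python3 -m jog '0 0 0 0 -20 0 0.6;0 0 0 0 -20 0 0.6;0 0 0 0 -20 0 0.6;0 0 0 0 -15 0 0.6;0 0 0 0 0 0 0.6' 20
python3 look.py 12 30 96 -30 
python3 - <<'E'
from h import *
f=load("side12.npz");cv2.imwrite("pics/L12w.png",cv2.resize(f["color"][200:420,180:480,::-1],(780,572)))
E
```

```text
clock: 12.92
tcp_pos: [0.5092, 0.0576, 0.0256]
orientation: [-1.197, -1.589, 1.283]
contact_force: [-0.0, 0.1, -0.2]
grip_width: 0.0426
clock: 13.33
tcp_pos: [0.5019, 0.0554, 0.0549]
orientation: [-1.195, -1.587, 1.284]
contact_force: [1.0, 0.2, -0.1]
grip_width: 0.0515
clock: 13.75
tcp_pos: [0.4886, 0.0513, 0.1317]
orientation: [-1.2, -1.593, 1.279]
contact_force: [0.2, 0.4, 0.7]
grip_width: 0.0506
t 13.85 tcp [0.4877 0.0515 0.1292] turn [16.3   0.07 -0.02] | 16.3 shift in old axes [-4.8 70.   3.6] in new axes [ -4.8  68.2 -16.2] J [-0.38  0.22  0.18  2.25 -0.12  0.46  1.74] F [-0.   0.5 -1. ] w 0.0515
side 726 tip x [-137.5  -72.8  -30.6  -30.2]
-143 9 y [-5.  8. 10.] z [33.2 35.6 39. ]
-128 34 y [-6.9  5.7  8.3] z [38.2 46.6 48.7]
-113 98 y [-6.7  3.7  8.7] z [46.4 50.3 54. ]
-98 104 y [-7.1  3.3  9.1] z [51.  55.8 58.9]
-83 102 y [-7.8  3.1  8.3] z [56.8 60.9 64.1]
-68 127 y [-7.1  5.6 12.7] z [59.4 65.5 69.4]
-53 137 y [-8.1  3.7 11.5] z [57.  70.5 74.5]
-38 115 y [-8.1  1.4  8.8] z [49.3 75.3 78.4]
head z 461 [91.02 92.72 94.26]
top 512 tip x [-123.7  -72.9  -30.8  -30. ]
-128 23 y [-6.9  0.2  8. ] z [45.1 48.4 50.1]
-113 73 y [-6.6  0.7  8.5] z [48.2 50.9 53.6]
-98 73 y [-6.7  0.6  8.3] z [53.1 55.9 59.2]
-83 74 y [-6.8  0.6  7.7] z [58.3 61.4 65.4]
-68 97 y [-12.8  -0.4  11.5] z [60.3 65.4 69.6]
-53 91 y [-12.   -0.6   9.8] z [59.7 71.3 75.2]
-38 79 y [-7.2  0.1  7.6] z [73.9 76.1 78.8]
head z 387 [90.38 92.47 94.92]
```

View pics/L12w.png

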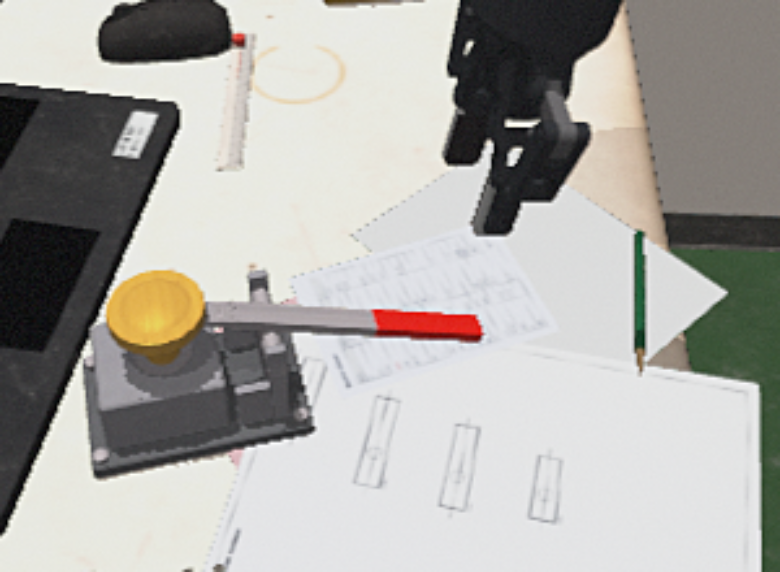

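The lever lies over the ridge with its tip under the raised head (205,312) and its red end at (478,327). The gripper is clear of it. I'll wait a moment and check that nothing creeps.

```bash
for i in 1 2 3; do python3 -m jog '0 0 0 0 0 0 0.6;0 0 0 0 0 0 0.6;0 0 0 0 0 0 0.6;0 0 0 0 0 0 0.6;0 0 0 0 0 0 0.6' 20 >/dev/null; done
python3 look.py 13 30 96 -30 | grep -E "^t|head|^-98|^-53"
python3 - <<'E'
from h import *
a,b=load("side12.npz"),load("side13.npz"); 
for f in(a,b):
    c=f["color"].astype(int); m=(c[...,0]>150)&(c[...,1]<70); m[:300]=0; m[:,:300]=0; print(np.argwhere(m).mean(0), m.sum())
E
```

```text
t 15.2 tcp [0.4874 0.0513 0.1282] turn [16.18  0.07 -0.03] | 16.2 shift in old axes [-4.7 69.1  2.9] in new axes [ -4.7  67.2 -16.4] J [-0.38  0.22  0.18  2.25 -0.12  0.46  1.74] F [-0.1  0.  -0.3] w 0.051
-98 102 y [-7.4  3.4  8.5] z [51.3 55.6 58.9]
-53 136 y [-7.7  4.4 12.7] z [57.5 70.6 74.7]
head z 455 [91.07 92.74 94.12]
top 507 tip x [-123.7  -73.3  -31.2  -30.1]
-98 74 y [-6.8  0.5  8.2] z [52.8 56.2 59.7]
-53 86 y [-10.3  -0.3   8.4] z [62.6 71.5 74.9]
head z 387 [90.26 92.6  94.51]
[323.57333333 344.18      ] 300
[323.57333333 344.18      ] 300
```

Nothing moves, so I'm handing in.

```bash
python3 -c "
from bench import r
print(r.hand_in())"
```

```text
the job is handed in; nothing more can be done
None
```

The plug is up and the job is handed in, at about 15 s of the 48 s. I took the lever by its red grip, laid it over the ridge with its tip about 9 mm under the plug's head, and tipped it. Then I let go and drew the gripper back.

**Last checks:**
- **Plug:** both cameras put the head about 8.7 mm above where it was stuck, a little short of the centimetre but over the 6 mm needed.
- **Lever:** it lies on the ridge with its tip still under the head. The red-grip pixels did not move between two pictures 1.35 s apart.
- **Forces:** the measured force was about 16 N at most while pushing and near zero at the end. The gripper is about 10 cm above the lever and touches nothing.

**What went wrong or differed:**
- **First grasp:** it closed about 5 mm too high and missed, pressing on the lever with about 8 N. I reopened, went lower and gripped it.
- **Grip width:** it read 12 to 13 mm on the 16 mm wide bar, and I did not find out why. The hold was firm all the same.
- **Joint 6:** it came close to its lower limit (0.23, limit 0.17), so for the last part I mostly pushed down and let the lever pivot in the pads.
- **Tip position:** once under the head, the tip was hidden from the cameras. I worked out its place from the arm's travel.

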